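Hold the toy signal arm level

ROBOT

A 6-joint arm with a two-finger parallel gripper is mounted at the origin on the work surface. World frame = base frame: x ahead of the robot, y to its left, z up, the work surface at z = 0. Lengths are in m, angles in rad, forces in N, time in s.
With the tool pointing down it reaches from about 0.275 to 0.725 m from the base axis. Payload 15.9 kg.
Tool frame: the origin (TCP) lies at the very end of the fingers, on their centre line; the grasp point (between the pads) lies 19 mm behind it (grip_point_offset is the distance from the TCP to the grasp point, in m); z points along the fingers, y is the line along which they close (so a half turn about z gives the same grasp; the last joint's range is limited). The gripper opens to 85 mm and grips with 20 to 120 N. Pads are 22 mm wide; open, the fingers measure 114 mm over their backs; the gripper's body (76 mm by 85 mm) begins 54 mm behind the grasp point. The pads swing forward as they close: fully open they stand 13 mm farther back than shut.
Start: joints at [1.264, 0.213, -0.034, 1.323, 0, 1.571], TCP at [0.151, 0.477, 0.231] pointing down, gripper open.
Joint ranges: [-2.98, 2.98], [-0.74, 1.72], [-1.14, 1.35], [-2.1, 2.04], [-1.57, 1.44], [-3.14, 3.14]. Speed limits (rad/s): [1.89, 1.89, 2.39, 2.57, 3.14, 3.14].

INTERFACE

Orientations are given as a unit quaternion [x, y, z, w].
In Python, from cell import * gives the robot as it stands. Calls block until the motion is done:
- move_to(position, orientation): joint-space move of the TCP to a pose.
- line_to(position, orientation=None, max_speed=0.15): straight line of the TCP; orientation=None keeps the orientation; max_speed is the mean speed in m/s.
- move_joints(angles): joint-space move.
- ungrasp() and close_gripper(newtons=None): open the fingers fully, or close them until they stop; newtons is the grip in N (None keeps the last).
- sleep(seconds).
- ik(position, orientation): joint angles nearest the present ones, or None.
- get_obs(): the state.
- grab_frame(name): name is "side" or "top" or "wrist"; returns the picture (480x640x3 uint8, red, green, blue); there is no depth.
- calibration(name): a dict with "fx", "fy", "cx", "cy" (pixels), "k1" (the pictures are not rectified: a ray, as slopes to the right and down, at radius r is drawn at 1 + k1 r^2 times it, then the intrinsics apply), "rvec" (rotation vector, rad) and "tvec" (3), from world to camera coordinates, as OpenCV has them; the wrist camera has in their place "mount" (4x4, takes a point from camera to tool coordinates, whose origin is the TCP and whose axes are the flange's). Camera axes: x right, y down, z forward; pixel columns grow to the right and rows downward; lengths in m; the calibration is good to about 2 mm. A picture is of the moment at which its call begins: read the wrist's pose just before it. calibration takes no time and is no camera call.
A pose or a line that the arm cannot do raises PlanningError and nothing moves.
- hand_in(): hands the job in; it is judged then, once.
Trained networks look in the newest picture that a camera, given by its name, has taken for a name from the list of things; names that differ only in an ending like _2 or _b are one class to them, and where a whole thing is asked for, a point or a joint stands for the part that bears it (a point fixed in the world has none). Each returns a list of dicts, best first, with "score" (0 to 1); they miss things now and then, are a little off and sometimes report something else, mostly with a low value. They report only what shows in the picture. A call takes as long as a camera call.
- silhouettes(camera, target): "mask" (480x640 bool, what is visible of it).
- tip_of(camera, target): "centre" ([x, y, z] in m, in world coordinates, good to about 4 mm: a listed point, or the origin of a listed thing).
The state is a dict: "time_s": time; "joints": joint angles; "qvel": joint speeds; "joint_efforts": joint torques, N m; "tool_pos": TCP position; "orientation": TCP orientation; "contact_force": force on the tool from outside, world axes, zero at the start; "wrist_torque": the same for the moment, N m; "grip_width": finger opening in m; "grip_force": force on a finger pad.
Only numpy, scipy, OpenCV 4.12 (cv2) and the standard library are available. Lean on these libraries where they do the work, as an engineer would, in place of code of your own. Each camera call takes 0.05 s, during which the arm holds its last target. There are 200 camera calls.

TASK

Put the toy crossing at stop: swing the steel clip well clear of the clear box's lid, open the lid up past upright so that it stays open, then press the yellow plunger inside until the red arm on the signal post stands level, in line with the white stub on the other side of the post. The plunger is sprung and the arm drops if you let go, so finish while still holding it down with the arm level. Do not push the plunger all the way down to its stop, and leave the vehicles and the other things on the shelf where they are.

Things in the scene. Friction and masses are not known exactly. Their poses are not given: they have to be found in the camera images.
- signal_set: Toy signal set, one unit fixed to the shelf: a green board 200 mm (x) by 400 mm (y from -290 to +110), 12 mm thick, with a clear box and a wooden signal post on it. Origin: on the shelf surface under the centre of the box; x points away from the robot, y left along the box's front, z up. All x, y, z below are in this frame.
- box_rim (a point): Centre of the clear box's open top, 82 mm above the shelf. Box 150 (x) by 180 (y) mm outside, walls 4 mm, inner floor 66 mm below this point. Inside, a black guide block 56 x 56 mm, top 36 mm above the shelf, centred under the plunger. In front of the front wall a steel bracket 18 x 22 mm, top 88 mm above the shelf, bears the clip.
- signal_pivot (a point): Pivot of the red signal arm, on the robot side of the wooden post, 205 mm above the shelf. The arm is 18 mm broad and reaches 98 mm from here towards -y. The post is 16 mm square, its axis 13 mm beyond this point (+x), top 248 mm above the shelf. A fixed white stub at this height on its +y side, 30 mm long, shows level.
- clip (a joint): Steel swivel clip: flat bar 12 x 4 mm on a vertical pivot, orange pin at its free end. Rad: 0 = bar along +x, over the lid's front edge, holding the lid shut; grows as the pin swings anticlockwise seen from above (to +y, then -x), stop at 2.2. 1.57 = bar along the front wall; clear of the lid from 1.4 on. Friction about 1 N at the pin, stays where left. Starts at 0 to 0.35.
- clip_pivot (a point): The clip's vertical pivot axis at the bar's underside, 89.5 mm above the shelf, 14 mm in front of the box's front wall (x -89, y +60 mm).
- clip_pin (a point): Grip point on the axis of the clip's upright orange pin, 50 mm from the pivot axis, about 112 mm above the shelf. Pin round, 13 mm in diameter; its top is 12 mm above this point, the top of the bar 17.5 mm below it. The pin can turn between the fingers.
- lid (a joint): Clear plastic lid with blue trim, 154 x 184 x 5 mm, about 0.11 kg, hinged along the box's far (+x) rim. Value in rad: 0 = shut, 1.57 = upright, 1.9 = stop, leaning back away from the robot. A stiff friction hinge: it stays where it is left; lifting at the tab takes about 2 N.
- lid_hinge (a point): Middle of the lid's hinge axis, parallel to y, 82 mm above the shelf, 77 mm beyond the box's centre (+x).
- lid_tab (a point): Grip point on the lid's blue tab, which lies in the plane of the lid and sticks out in front of its front edge (robot side). Tab 20 mm wide along y (pinch it so from above), 8 mm thick, 33 mm long. The point is at mid thickness, 12 mm from the outer end, 175 mm from the hinge axis, at y -25 mm. The tab can turn between the fingers as the lid swings.
- plunger: Sprung plunger with a yellow round cap 40 mm in diameter, inside the box. Origin: centre of the cap's flat top, 68 mm above the shelf at rest (14 mm below the box rim). Moves straight down 26 mm to its stop; about 2 N to start, 7 N at 13 mm, 12 N at the stop; springs back when released. It drives the signal arm by a linkage, 60 rad per m: arm level at 13 mm.
- signal_arm (a joint): Angle of the red signal arm in rad: 0 = drooping 45 degrees (plunger up), 0.78 = level, 1.56 = 45 degrees above level (plunger at its stop).
- fire_truck: Red plastic fire ladder truck, 200 x 62 x 76 mm, loose on the shelf beside the board's +y end. Origin: centre of its underside. Leave alone.
- suv: Black die-cast SUV, 106 x 50 x 43 mm, loose on the board near its -y end, under the signal arm. Origin: centre of its underside. Leave alone.
- spring_clip: Loose steel spring clip, 75 x 50 x 18 mm, on the shelf. Leave alone.
- toy_tree: Loose wooden toy tree, 106 mm high, foot 40 mm in diameter, on the shelf. Leave alone.
- toy_van: Loose orange toy van, 85 x 46 x 44 mm, on the shelf. Leave alone.

How it is judged:
On the way, in this order (a step that is already met when the one before it is completed fails the run):
1. the clip is swung clear of the lid while the lid is still shut (value of joint clip above 1.4 rad and value of joint lid below 0.1 rad), for 0.2 s.
2. the lid is opened past upright (1.57 rad) (value of joint lid above 1.57 rad), for 0.2 s.
3. the plunger is held by the fingers with the signal arm level (value of joint signal_arm between 0.58 and 0.98 rad and contact force between the fingers and plunger above 2 N), for 0.5 s.
At the end, for the whole second after the job is handed in: The fingers press the yellow plunger (more than 2 N) and keep the signal arm level within 0.2 rad (about 11 degrees; 3.3 mm of plunger travel), the lid stands open by itself at more than 1.5 rad and the clip is still swung clear (more than 1.4 rad) (all of step 3 and value of joint lid above 1.5 rad and value of joint clip above 1.4 rad); the arm keeps its last pose, push and grip.
It fails at once if the plunger is pushed down to its stop (24.5 mm or more of its 26 mm, signal arm above 1.47 rad) (value of joint signal_arm above 1.47 rad).
It fails at once if a vehicle or another loose thing is moved by more than 25 mm (distance of any of fire_truck, suv, spring_clip, toy_tree, toy_van from where it was at the start of the episode above 0.025 m).
It also fails if it takes over 67 s, if anything falls off the work surface, if the arm or the gripper's body presses on something with over 40 N, if the wrist force passes 120 N, or if a joint passes its speed limit or range.

## Working session

There is one attempt and no reset: what is moved stays moved. The work goes in short steps, each a Python script; the robot and the scene stay as the last script left them, time stands still between calls to the robot, and variables do not carry over. Pictures are saved under pics/ and viewed, at most 10 in all, crops included, and the job is handed in when it is done.

```bash
mkdir -p pics; ls; cat > h.py <<'E'
from cell import *
import numpy as np, cv2
from scipy.spatial.transform import Rotation as R
def save(cam,name):
    im=grab_frame(cam); cv2.imwrite('pics/'+name+'.png',im[:,:,::-1]); return im
def tips(cam,names):
    for n in names:
        try:
            for d in tip_of(cam,n)[:2]: print(cam,n,np.round(d['centre'],4),round(d['score'],2))
        except Exception as e: print(cam,n,e)
E
python3 - <<'E'
from h import *
a=save('side','s0');b=save('top','t0')
for c in('side','top'):
    tips(c,['signal_set','box_rim','signal_pivot','clip_pivot','clip_pin','lid_hinge','lid_tab','plunger','fire_truck','suv','spring_clip','toy_tree','toy_van'])
    k=calibration(c); Rm=cv2.Rodrigues(np.array(k['rvec'],float))[0]; print(c,-Rm.T@np.array(k['tvec']).ravel(),Rm[2])
print(calibration('wrist')); o=get_obs();print(o['time_s'],o['orientation'],o['tool_pos'])
E
```

```text
pics
side signal_set [ 0.5641 -0.0591 -0.0011] 0.76
side box_rim [ 0.5612 -0.0625  0.0829] 0.89
side signal_pivot [ 0.6131 -0.2322  0.2069] 0.86
side signal_pivot [ 0.4706 -0.0985  0.0855] 0.29
side clip_pivot [ 0.4685 -0.0951  0.0878] 0.6
side clip_pin [0.5616 0.5062 0.0019] 0.7
side clip_pin [0.5098 0.0057 0.1079] 0.44
side lid_hinge [ 0.6399 -0.0514  0.0825] 0.79
side lid_tab [ 0.4724 -0.0944  0.0861] 0.86
side fire_truck [0.5891 0.2018 0.0011] 0.85
side suv [ 0.5534 -0.3026  0.0129] 0.93
side spring_clip [ 0.4303 -0.5323  0.0018] 0.87
side toy_tree [0.5616 0.5046 0.0033] 0.6
side toy_van [ 0.4412  0.5215 -0.0021] 0.75
side toy_van [5.866e-01 2.026e-01 1.000e-04] 0.16
side [ 0.28789141 -0.84192127  1.08438667] [ 0.21964815  0.63277312 -0.74253139]
top signal_set [ 5.604e-01 -5.980e-02 -4.000e-04] 0.63
top box_rim [ 0.5612 -0.0614  0.0812] 0.74
top signal_pivot [ 0.6138 -0.2282  0.1987] 0.88
top clip_pivot [ 0.4714 -0.0066  0.0874] 0.63
top clip_pin [0.5181 0.0111 0.1098] 0.52
top clip_pin [ 0.4692 -0.0916  0.086 ] 0.27
top lid_hinge [ 0.636  -0.0507  0.0833] 0.85
top lid_tab [ 0.4
[... 340 characters left out ...]
 [ 0.4307 -0.5339 -0.0033] 0.17
top [ 0.21450791 -0.0155302   1.68120993] [ 0.20856314  0.00513416 -0.97799543]
{'fx': 402.62648663591096, 'fy': 402.62648663591096, 'cx': 323.48546773026163, 'cy': 242.23009483527196, 'k1': 0.030433457592945884, 'mount': array([[ 5.58839511e-04, -9.59323188e-01, -2.82309598e-01,
         7.29454001e-02],
       [ 9.99999788e-01,  6.30179128e-04, -1.61900474e-04,
         3.40950988e-04],
       [ 3.33220495e-04, -2.82309448e-01,  9.59323337e-01,
        -1.41740349e-01],
       [ 0.00000000e+00,  0.00000000e+00,  0.00000000e+00,
         1.00000000e+00]])}
1.4 [ 1.52782079e-01  9.88259902e-01 -3.40597769e-05 -1.61108944e-05] [0.15097625 0.47662129 0.23128356]
```

```bash
python3 - <<'E'
from h import *
q=[0,1,0,0]
for i,p in enumerate([[.44,-.05,.30],[.44,0.03,.33]]):
    move_to(p,q); a=save('wrist','w%d'%i); o=get_obs(); print(o['time_s'],o['tool_pos'],o['orientation'],o['joints'])
    tips('wrist',['box_rim','signal_pivot','clip_pivot','clip_pin','lid_hinge','lid_tab','plunger'])
b=cv2.imread('pics/t0.png');w=cv2.imread('pics/w0.png')
cv2.imwrite('pics/c0.png',np.hstack([b[100:400,150:550],cv2.resize(w,(400,300))]))
E
```

```text
3.6167 [ 0.44009239 -0.04943772  0.29991439] [-4.18398182e-04  9.99999910e-01  3.73485894e-05 -5.26295274e-05] [-1.11910371e-01  9.33908334e-02 -3.84650376e-03  1.47367196e+00
  6.24276475e-05 -1.12747171e-01]
wrist box_rim [ 0.5584 -0.0608  0.0843] 0.75
wrist signal_pivot [ 0.618  -0.2299  0.2061] 0.66
wrist clip_pivot [ 0.4662 -0.007   0.088 ] 0.98
wrist clip_pin [0.5165 0.0106 0.1076] 0.9
wrist lid_hinge [ 0.6355 -0.0525  0.083 ] 0.88
wrist lid_tab [ 5.823e-01  2.092e-01 -3.000e-04] 0.47
4.45 [0.43999636 0.03004692 0.3298524 ] [-4.26552927e-04  9.99999902e-01 -1.12465451e-04 -3.81695092e-05] [ 6.83400364e-02  9.63138974e-02  7.49888841e-02  1.54956274e+00
 -2.19231920e-04  6.74869405e-02]
wrist box_rim [ 0.5642 -0.0577  0.084 ] 0.67
wrist box_rim [ 0.4673 -0.0056  0.0884] 0.51
wrist clip_pivot [ 0.4678 -0.006   0.0881] 0.58
wrist clip_pin [0.512  0.0085 0.1116] 0.56
wrist lid_hinge [ 0.6356 -0.0505  0.0825] 0.92
wrist plunger [0.5159 0.0137 0.1117] 0.61
```

View pics/c0.png

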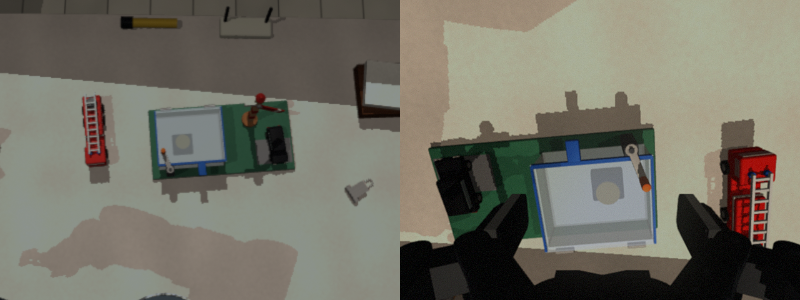

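View pics/w1.png

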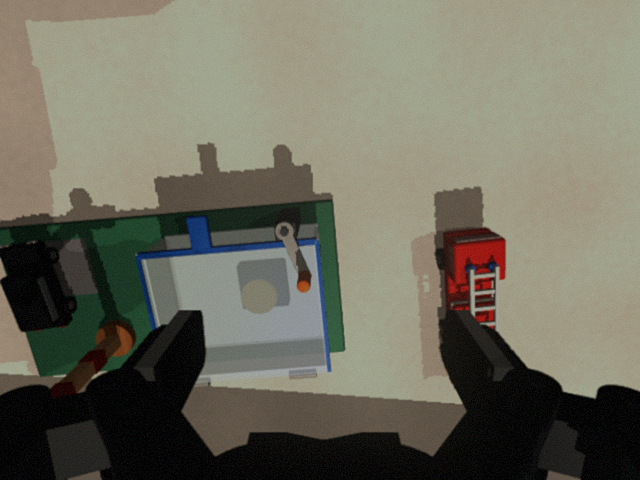

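```bash
cat >> h.py <<'E'
L=np.array([[0,0],[-89,60],[77,0],[-98,-25]])/1000
W=np.array([[.5612,-.0606],[.4680,-.0065],[.6365,-.0513],[.4703,-.0915]])
def fit():
    l=L-L.mean(0); w=W-W.mean(0)
    th=np.arctan2((l[:,0]*w[:,1]-l[:,1]*w[:,0]).sum(),(l*w).sum())
    c,s=np.cos(th),np.sin(th); Rm=np.array([[c,-s],[s,c]])
    return th,Rm,W.mean(0)-Rm@L.mean(0)
th,R2,T=fit()
def w(x,y,z): return np.append(R2@[x,y]+T,z)
def quat(yaw,tilt=0): # tool down, tool x = -x of frame turned by yaw
    return (R.from_euler('z',yaw)*R.from_euler('y',tilt)*R.from_quat([0,1,0,0])).as_quat()
def ray(px,tp,qt,z): # wrist pixel -> world point at height z
    k=calibration('wrist');K=np.array([[k['fx'],0,k['cx']],[0,k['fy'],k['cy']],[0,0,1]])
    n=cv2.undistortPoints(np.array([[px]],float),K,np.array([k['k1'],0,0,0]))[0,0]
    M=np.array(k['mount']);Rt=R.from_quat(qt).as_matrix()
    o=Rt@M[:3,3]+tp; d=Rt@M[:3,:3]@np.array([n[0],n[1],1]); return o+d*(z-o[2])/d[2]
E
python3 - <<'E'
from h import *
print(th,T,np.round(W-(L@R2.T+T),4))
tp=[.44,.03,.33];q=[0,1,0,0]
pin=ray((304,285),tp,q,.124);print('pintop',pin,'pivot',ray((284,231),tp,q,.094),'tab',ray((200,226),tp,q,.084),'plunger',ray((259,296),tp,q,.068))
print('signal pivot local',R2.T@(np.array([.615,-.230])-T))
print('corners',ray((138,255),tp,q,.087),ray((318,240),tp,q,.087),w(-.077,-.092,0),w(-.077,.092,0))
for a in [.26,1,1.8]: p=w(-.089+.05*np.cos(a),.06+.05*np.sin(a),.1);print(p,ik(p,quat(th)))
for a in [0,.8,1.3,1.57,1.8]:
    p=w(.077-.177*np.cos(a),-.025,.0845+.177*np.sin(a)-.019); print(p,ik(p,quat(th)) is not None)
E
```

```text
0.09200373803556595 [ 0.56218759 -0.05866146] [[-0.001  -0.0019]
 [-0.0001  0.0006]
 [-0.0024  0.0003]
 [ 0.0034  0.0011]]
pintop [0.51093315 0.01255114 0.124     ] pivot [ 0.46700621 -0.00766998  0.094     ] tab [ 0.4646156  -0.09155135  0.084     ] plunger [ 0.54692615 -0.03941005  0.068     ]
signal pivot local [ 0.03684749 -0.17546598]
corners [ 0.4938096  -0.15468864  0.087     ] [0.47808423 0.02516871 0.087     ] [ 0.49396566 -0.15734665  0.        ] [0.47706084 0.02587514 0.        ]
[0.51498575 0.01014696 0.1       ] [ 0.01970084  0.3060677  -0.25125917  1.01346946  0.         -0.0723029 ]
[0.49108696 0.03728559 0.1       ] [ 0.07577922  0.26294682 -0.31038837  0.99746113  0.         -0.01622451]
[0.45226594 0.04035074 0.1       ] [ 0.08898345  0.18927878 -0.40607763  0.97543992  0.         -0.00302029]
[ 0.46490738 -0.09274312  0.0655    ] True
[ 0.51836324 -0.08781106  0.19247203] True
[ 0.59401174 -0.08083141  0.2360498 ] True
[ 0.64101843 -0.07649438  0.24249994] True
[ 0.68120347 -0.07278673  0.23787103] True
```

```bash
python3 - <<'E'
from h import *
q=quat(th); pv=np.array([.4675,-.007])
line_to([.513,.0115,.16],q,.2); line_to([.513,.0115,.099],q,.1)
close_gripper(20); o=get_obs();print(o['time_s'],o['grip_width'],o['grip_force'],o['contact_force'])
a0=np.arctan2(.0185,.0455)
for a in np.linspace(a0,th+1.85,9)[1:]:
    line_to(np.append(pv+.0495*np.array([np.cos(a),np.sin(a)]),.099),q,.06)
    print(np.round(get_obs()['contact_force'],1),end='')
o=get_obs();print(o['time_s'],o['grip_width'],o['tool_pos'])
ungrasp(); p=o['tool_pos'].copy() if hasattr(o['tool_pos'],'copy') else list(o['tool_pos']); p[2]=.2; line_to(p,q,.2)
move_to([.40,-.06,.30],q); save('wrist','w2'); tips('wrist',['clip_pin','clip_pivot','lid_tab','lid_hinge','plunger']); o=get_obs();print(o['time_s'],o['tool_pos'])
E
```

```text
7.3 0.012155108042277504 20.64389795064926 [-0.21194012  0.42336459  1.54602978]
[1.5 0.4 1.4][-1.5 -2.2  3.5][-0.9 -0.9  3.3][-2.9 -3.9  3.6][-0.2 -3.9  2.4][ 0.1 -4.1  1. ][ 1.7 -3.1  1.5][-2.8  5.1  5.5]9.7667 0.012304140530355806 [0.44920689 0.03965415 0.0989841 ]
wrist clip_pin [0.4533 0.039  0.1111] 0.87
wrist clip_pivot [ 0.4674 -0.0093  0.0891] 0.57
wrist lid_tab [ 0.465  -0.0057  0.0905] 0.33
wrist lid_hinge [ 0.6383 -0.0504  0.0824] 0.62
12.075 [ 0.3999919  -0.05939939  0.29924486]
```

View pics/w2.png

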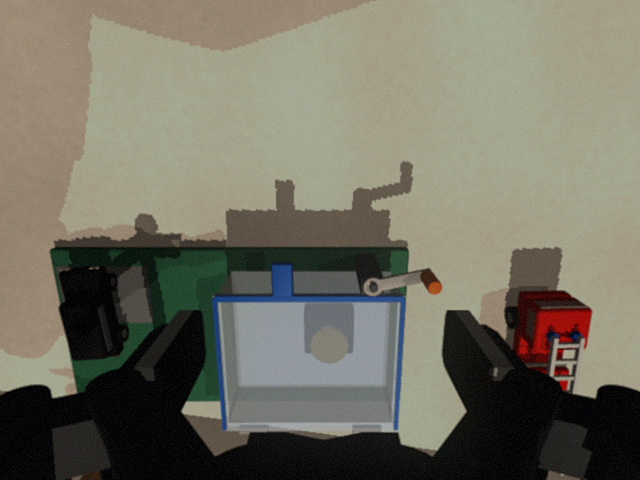

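```bash
python3 - <<'E'
from h import *
o=get_obs();tp,qq=o['tool_pos'],o['orientation']
for n,px,z in [('tabend',(282,264),.088),('front',(282,296),.087),('FL',(216,297),.087),('FR',(404,297),.087),('plg',(329,345),.068),('pivot',(373,287),.094)]:
    p=ray(px,tp,qq,z);print(n,np.round(p,4),'local',np.round(R2.T@(p[:2]-T),4))
print('end expected local', .077-.187,-.025)
E
```

```text
tabend [ 0.4552 -0.0921  0.088 ] local [-0.1096 -0.0235]
front [ 0.4877 -0.0901  0.087 ] local [-0.077  -0.0244]
FL [ 0.4945 -0.1525  0.087 ] local [-0.076  -0.0872]
FR [0.4778 0.0258 0.087 ] local [-0.0762  0.0918]
plg [ 0.5469 -0.039   0.068 ] local [-0.0134  0.021 ]
pivot [ 0.4676 -0.0061  0.094 ] local [-0.0893  0.061 ]
end expected local -0.11 -0.025
```

```bash
python3 - <<'E'
from h import *
q=quat(th)
def P(a,r=.178,h=.0025):
    return w(.077-r*np.cos(a)+h*np.sin(a),-.0245,.082+r*np.sin(a)+h*np.cos(a)-.019)
p=P(0); move_to(p+[0,0,.09],q); line_to(p,q,.12)
close_gripper(25); o=get_obs();print(o['time_s'],o['grip_width'],o['grip_force'],np.round(o['contact_force'],1))
for a in np.linspace(0,1.78,13)[1:]:
    line_to(P(a),q,.09); o=get_obs(); print(round(a,2),np.round(o['contact_force'],1),round(o['grip_width'],4))
    if o['grip_width']<.015 or np.linalg.norm(o['contact_force'])>30: print('stop'); break
print(o['time_s'],o['tool_pos']); save('side','s3')
E
```

```text
14.275 0.019091743844624087 28.373484313488007 [ 0.1 -6.6  2.5]
0.15 [ 0.7 -6.1 -0.7] 0.0193
0.3 [ 1.2 -6.3 -0.7] 0.0191
0.45 [ 0.1 -6.1 -0.7] 0.0194
0.59 [-0.7 -6.9  0.4] 0.0193
0.74 [-0.9 -7.4  1. ] 0.0191
0.89 [-1.1 -6.8  1.3] 0.0191
1.04 [-0.7 -6.8  1.6] 0.0192
1.19 [ 0.1 -7.4  2.1] 0.0192
1.34 [-0.9 -7.   0.4] 0.0196
1.48 [ 1.  -6.7  1.7] 0.0195
1.63 [ 1.  -6.6  1. ] 0.0191
1.78 [ 2.8 -6.7  1.8] 0.0193
19.575 [ 0.68088062 -0.07343727  0.23659304]
```

View pics/s3.png

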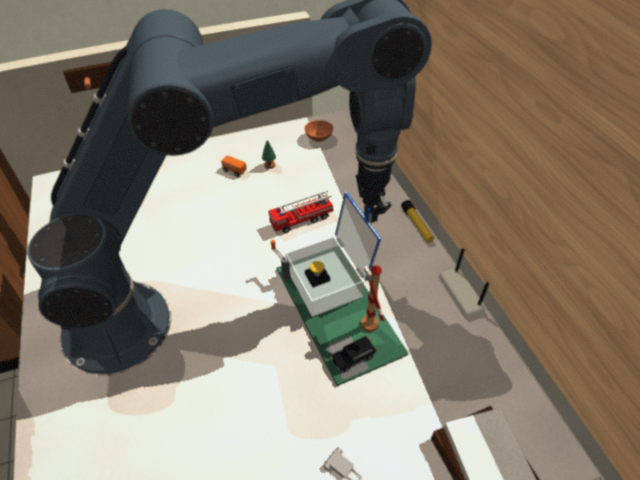

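```bash
python3 - <<'E'
from h import *
q=quat(th); ungrasp(); p=np.array(get_obs()['tool_pos']); line_to(p+[0,0,.06],q,.15)
line_to([.50,-.045,.29],q,.25); close_gripper(20); save('wrist','w4'); tips('wrist',['plunger','clip_pin','lid_tab','signal_pivot'])
grab_frame('side');tips('side',['plunger','lid_tab','clip_pin']);grab_frame('top');tips('top',['plunger','lid_tab'])
o=get_obs();print(o['time_s'],o['tool_pos'],o['contact_force'])
m=silhouettes('wrist','plunger')
for d in m[:2]:
    ys,xs=np.where(d['mask']);print(d['score'],xs.min(),xs.max(),ys.min(),ys.max())
E
```

```text
wrist plunger [ 0.5519 -0.0371  0.0699] 0.91
wrist clip_pin [0.453  0.0392 0.1095] 0.72
wrist signal_pivot [ 0.6175 -0.228   0.2023] 0.67
side plunger [ 0.5548 -0.0393  0.0696] 0.51
side plunger [ 0.5531 -0.3021  0.0093] 0.36
side lid_tab [ 0.6762 -0.0769  0.2533] 0.76
side clip_pin [0.4528 0.0372 0.1098] 0.53
top plunger [ 0.614  -0.2303  0.2008] 0.17
23.575 [ 0.50000168 -0.04500707  0.28999873] [ 0.43221366 -0.77302441 -0.15089998]
0.84 302 344 237 276
```

View pics/w4.png

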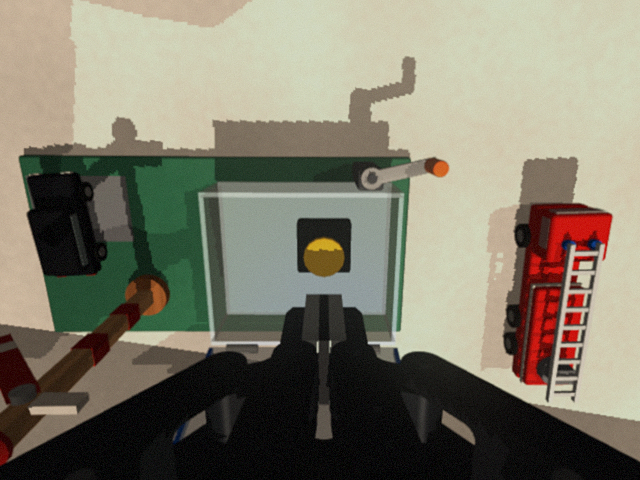

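```bash
python3 - <<'E'
from h import *
q=quat(th); c=[.549,-.0385]
line_to(c+[.10],q,.2)
for z in [.074,.070,.068,.066,.064,.062,.060,.058,.0565,.055]:
    line_to(c+[z],q,.03); sleep(.1); o=get_obs(); print(z,round(o['tool_pos'][2],4),np.round(o['contact_force'],1))
    if o['contact_force'][2]>8.5: break
print(o['time_s']); a=save('side','s5'); k=calibration('side')
x=cv2.projectPoints(np.array([[.617,-.229,.205]]),np.array(k['rvec'],float),np.array(k['tvec'],float),np.array([[k['fx'],0,k['cx']],[0,k['fy'],k['cy']],[0,0,1]]),np.array([k['k1'],0,0,0,0.]))[0].ravel().astype(int);print(x)
t=grab_frame('wrist')
u=a[max(x[1]-60,0):x[1]+90,max(x[0]-75,0):x[0]+75]
cv2.imwrite('pics/c5.png',np.hstack([cv2.resize(u,(400,400),interpolation=2),cv2.resize(t,(400,400))])[:,:,::-1])
E
```

```text
0.074 0.0742 [-0.2 -0.6  0.1]
0.07 0.07 [-0.3  0.3  0.5]
0.068 0.0681 [ 1.  -0.1  1.1]
0.066 0.0661 [ 0.4 -0.1  2.6]
0.064 0.064 [0.1 0.9 3.6]
0.062 0.062 [ 0.3 -0.9  3.9]
0.06 0.0601 [0.7 0.  4.8]
0.058 0.0581 [ 1.1 -0.1  5.3]
0.0565 0.0567 [ 0.6 -0.1  6.6]
0.055 0.0552 [0.2 0.2 6.6]
29.0583
[369 279]
```

View pics/c5.png

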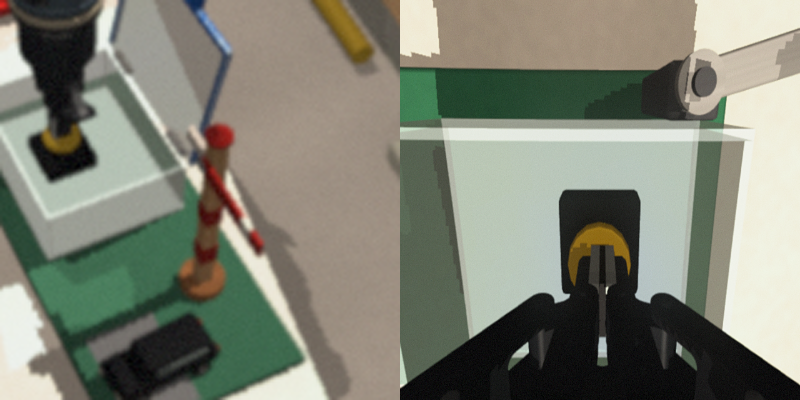

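```bash
python3 - <<'E'
from h import *
k=calibration('side');b=w(.0425,-.1755,.205);print(b)
for d in(-.4,-.2,0,.2,.4):
    e=w(.0425,-.1755-.098*np.cos(d),.205+.098*np.sin(d)); s=w(.0425,-.1755+.03,.205)
    x=cv2.projectPoints(np.array([b,e,s]),np.array(k['rvec'],float),np.array(k['tvec'],float),np.array([[k['fx'],0,k['cx']],[0,k['fy'],k['cy']],[0,0,1]]),np.array([k['k1'],0,0,0,0.]))[0][:,0]
    print(d,np.round((x-[294,219])*400/150))
E
```

```text
[ 0.62063173 -0.22951456  0.205     ]
-0.4 [[206. 160.]
 [255. 265.]
 [190. 136.]]
-0.2 [[206. 160.]
 [261. 258.]
 [190. 136.]]
0 [[206. 160.]
 [264. 246.]
 [190. 136.]]
0.2 [[206. 160.]
 [266. 231.]
 [190. 136.]]
0.4 [[206. 160.]
 [264. 212.]
 [190. 136.]]
```

```bash
python3 - <<'E'
from h import *
sleep(.7); o=get_obs(); print(o['time_s'],o['tool_pos'],o['contact_force']); print(hand_in())
E
```

```text
29.8583 [ 0.54909793 -0.03851823  0.05524228] [-0.29434624 -0.33284539  6.09583938]
the job is handed in; nothing more can be done
None
```

I handed the job in at about 30 s: the clip is swung to about 1.8 rad, the lid stands open at about 1.8 rad, and the fingers hold the plunger about 13 mm down at roughly 6 N; in the side picture the red arm is level. The hand-in returned no verdict.

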